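Crank the fresh-air vent open

ROBOT

A 6-joint arm with a two-finger parallel gripper is mounted at the origin on the work surface. World frame = base frame: x ahead of the robot, y to its left, z up, the work surface at z = 0. Lengths are in mm, angles in rad, forces in N, time in s.
With the tool pointing down it reaches from about 350 to 975 mm from the base axis. Payload 7.1 kg.
Tool frame: the origin (TCP) lies at the very end of the fingers, on their centre line; the grasp point (between the pads) lies ctrl.hold_point_z behind it (ctrl.hold_point_z is the distance from the TCP to the grasp point, in mm); z points along the fingers, y is the line along which they close (so a half turn about z gives the same grasp; the last joint's range is limited). The gripper opens to 88 mm and grips with 3 to 60 N. Pads are 20 mm wide; open, the fingers measure 115 mm over their backs; the gripper's body (75 mm by 178 mm) begins 61 mm behind the grasp point.
Start: joints at [1.106, 0.423, 1.63, -0, 1.089, -0.019], TCP at [269.455, 563.914, 222.675] pointing down, gripper open.
Joint ranges: [-3, 3], [-0.9, 2.11], [0.09, 2.58], [-1.31, 4.45], [0.11, 2.69], [-2.54, 2.54]. Speed limits (rad/s): [2.39, 2.39, 3.01, 3.14, 3.14, 3.14].

INTERFACE

Orientations are given as a rotation vector (axis times angle).
In Python, from workcell import ctrl gives the robot as it stands. The module is installed in compiled form; this text tells all that it offers.
- The arm moves only by the shell command python3 -m creep 'ROWS'. ROWS is JSON, a list of rows, each an object with "translation": the shift along the tool's x, y, z in mm, a list of three; "angular": the turn, a rotation vector about the tool's x, y, z in rad, a list of three; "jaw": the opening, from 0 (shut) to 1 (fully open). A call has exactly 8 rows; each row is the pose to reach, as a shift and turn from the pose commanded when the call began, along the tool's axes at that moment; what a row does not reach only later rows make up. A row lasts 1/8 s, in which the tool goes at most 62.5 mm and 10.7 degrees, less where a joint would pass 70% of its speed; a pose out of reach is approached as far as the arm can. A call with a gripper value outside its range is refused whole. The fingers move at their own pace and stop on an object; the grip force is fixed at half the most. Time passes only in rows, so rows that repeat a pose let the fingers close, or fill a call up. It gives the time, the measured TCP pose, the force, the opening and the grip force at its end, in the units of the state.
- ctrl.get_obs(): the state, without advancing time (a new reading comes with each control period).
- ctrl.get_image(name): name is "scene" or "top" or "wrist"; returns the picture (400x640x3 uint8, red, green, blue); there is no depth.
- ctrl.camera_info(name): a dict with "camera_matrix" (3x3 intrinsics, pixels), "world_from_camera" (4x4, takes a point from camera to world coordinates). Camera axes: x right, y up, looking along -z (the intrinsics and any distortion apply to the point x, -y, -z); pixel columns grow to the right and rows downward; lengths in mm; the calibration is good to about 2 mm. A picture is of the moment at which its call begins: read the wrist's pose just before it. camera_info takes no time and is no camera call; for the wrist camera it gives the pose at the moment of the call.
- ctrl.close_job(): hands the job in; it is judged then, once.
Trained networks look in the newest picture that a camera, given by its name, has taken for a name from the list of things; names that differ only in an ending like _2 or _b are one class to them, and where a whole thing is asked for, a point or a joint stands for the part that bears it (a point fixed in the world has none). Each returns a list of dicts, best first, with "score" (0 to 1); they miss things now and then, are a little off and sometimes report something else, mostly with a low value. They report only what shows in the picture. A call takes as long as a camera call. They do not tell look-alikes from the thing itself.
- ctrl.look_for(camera, label): "rect" ([left, top, right, bottom] in pixels, round what is visible of it).
The state is a dict: "t": time; "qpos": joint angles; "qvel": joint speeds; "joint_torque": joint torques, N m; "ee_pos": TCP position; "orientation": TCP orientation; "ft_force": force on the tool from outside, world axes, zero at the start; "moment": the same for the moment, N m; "width": finger opening in mm; "grasp_force": force on a finger pad.
Only numpy, scipy, OpenCV 4.12 (cv2) and the standard library are available. Lean on these libraries where they do the work, as an engineer would, in place of code of your own. Each camera call takes 0.05 s, during which the arm holds its last target. There are 200 camera calls.

TASK

Open the fresh-air vent's louvres fully: take the loose crank, fit it all the way down onto the square shaft on the vent's sloping front, and turn it anticlockwise (as seen looking down onto the shaft) until it stops. Then lift the crank off and lay it flat in the grey tray, knob upwards. Turn the shaft only with the crank, and leave the other things on the shelf where they are.

Things in the scene. Friction and masses are not known exactly. Their poses are not given: they have to be found in the camera images.
- vent: White sheet-metal vent box fixed to the shelf, 280 (x) x 220 (y) x 140 mm high. Origin: centre of its underside; x points from its sloping front to its back, z up. The front slopes 30 degrees from level, from 60 mm high at x = -140 to 140 mm high at x = 0; the square shaft stands square to it, leaning 30 degrees from vertical towards the front, its foot at x = -76, y = 0, z = 110.4 mm.
- louvres (a point): Middle of the four aluminium louvre blades (186 mm long along the vent's y, 26 mm wide) on the flat rear top of the vent, 16 mm above that top. They turn with the shaft: lying flat when shut, standing on edge when open, then reaching 30 mm above the top.
- shaft_foot (a point): Foot of the square steel shaft, 14 x 14 mm, 22 mm long, its last 6 mm tapering to 9 mm square: the point on its axis where it leaves a round shoulder (42 mm across, 12 mm off the sloping face). z points out along it; x and y are square to its flats and turn with it (at joint 0, y is the vent's y). A crank fully home has its underside on the shoulder, its origin at this point.
- shaft (a joint): Angle of the square shaft, rad: 0 louvres shut, 1.4 fully open at a hard stop. Grows anticlockwise as seen looking down onto the shaft's end (positive about the z of shaft_foot). Starts between 0 and 0.3 and stays where it is left; friction about 0.08 N m.
- crank: Loose metal crank with a black knob, about 0.22 kg, mostly in its hub, lying on the shelf, socket down, knob up. Origin: centre of the hub's underside, at the mouth of the socket; z up out of the hub's top, x along the arm towards the knob. Hub: flat-sided block 32 (x) x 26 (y) x 46 mm high, gripped across its 26 mm. Arm: 18 mm wide, 8 mm thick, flush with the underside, reaching to x = 86 mm.
- crank_socket (a point): Roof of the square socket in the hub's underside, 24 mm above the crank's origin. The socket is 15.6 mm wide, its sides along the crank's x and y; it fits the shaft in any of the four quarter turns, with about 0.12 rad of play either way.
- crank_knob (a point): Middle of the crank's knob, an upright cylinder 20 mm across at x = 75, y = 0 in the crank's frame, from z = 8 to 42 mm.
- tray: Grey open plastic tray fixed to the shelf, 180 x 180 x 22 mm high, walls and floor 4 mm thick. Origin: centre of its underside; z up. The crank lies in it with its underside 4 mm above the tray's origin.
- spray_bottle: Bystander: white bottle with a chrome spray nozzle, 68 mm across, about 202 mm high. Origin: centre of its underside.
- canister: Bystander: frosted glass canister with a steel lid and knob, 100 mm across, 140 mm high. Origin: centre of its underside.
- tape_roll: Bystander: roll of paper tape lying flat, 90 mm across, 45 mm high. Origin: centre of its underside.
- tin: Bystander: plain metal tin, 66 mm across, 90 mm high. Origin: centre of its underside.
- sweep_brush: Bystander: short-handled wooden brush, lying bristles down, 36 mm high, 34 mm wide, from x = -109 mm (handle end) to x = 100 mm (head). Origin: on the shelf under the joint of handle and head.
There are look-alikes about, which are no part of the job. What is shaped like the crank but orange is not meant.

How it is judged:
By the outcome, as a careful person would: the job done as asked, in the order asked, and still so for the second after the job is handed in, with the robot touching nothing.
It also fails if it takes over 64 s, if anything falls off the work surface, if the arm or the gripper's body presses on something with over 40 N, if the wrist force passes 120 N, or if a joint passes its speed limit or range.

## Working session

There is one attempt and no reset: what is moved stays moved. The work goes in short steps, Python scripts to look and compute and a shell command to move; the robot and the scene stay as the last step left them, time stands still between calls to the robot, and variables do not carry over. Pictures are saved under pics/ and viewed, at most 10 in all, crops included, and the job is handed in when it is done.

```bash
mkdir -p pics
cat > h.py <<'E'
import numpy as np, cv2
from scipy.spatial.transform import Rotation as R
from workcell import ctrl
def save(cam,fn,crop=None,scale=1):
    im=np.array(ctrl.get_image(cam))
    if crop: im=im[crop[1]:crop[3],crop[0]:crop[2]]
    im=cv2.resize(im,None,fx=scale,fy=scale,interpolation=cv2.INTER_CUBIC)
    cv2.imwrite('pics/'+fn,im[:,:,::-1])
def ray(cam,u,v,T=None):
    ci=ctrl.camera_info(cam);K=np.array(ci['camera_matrix']);T=np.array(ci['world_from_camera']) if T is None else T
    d=np.linalg.inv(K)@[u,v,1]; d=np.array([d[0],-d[1],-d[2]])
    return T[:3,3],T[:3,:3]@d
def onz(cam,u,v,z,T=None):
    o,d=ray(cam,u,v,T); return o+d*(z-o[2])/d[2]
def proj(cam,p,T=None):
    ci=ctrl.camera_info(cam);K=np.array(ci['camera_matrix']);T=np.array(ci['world_from_camera']) if T is None else T
    c=T[:3,:3].T@(np.atleast_2d(p)-T[:3,3]).T; c=np.array([c[0],-c[1],-c[2]]); q=K@c
    return (q[:2]/q[2]).T
def pose():
    o=ctrl.get_obs(); return np.array(o['ee_pos']),R.from_rotvec(o['orientation'])
def rel(p,Rm):
    "target pose (world) -> translation, angular in the tool's axes"
    p0,R0=pose(); return R0.inv().apply(np.array(p)-p0).round(1),(R0.inv()*Rm).as_rotvec().round(3)
E
python3 - <<'E'
from h import *
np.set_printoptions(suppress=True,precision=3)
o=ctrl.get_obs();print(o,ctrl.hold_point_z)
for c in ['scene','top','wrist']:
    save(c,c+'0.png')
    ci=ctrl.camera_info(c);print(c,{k:(np.array(v).tolist() if k!='world_from_camera' else np.array(v)) for k,v in ci.items()})
for l in ['vent','shaft','crank','crank_knob','tray','louvres','shaft_foot']:
    for c in ['scene','top']:
        print(l,c,[(np.round(d['rect']).tolist(),round(d['score'],2)) for d in ctrl.look_for(c,l)[:4]])
E
```

```text
{'t': 0.0, 'qpos': array([ 1.106,  0.424,  1.631, -0.   ,  1.089, -0.019]), 'qvel': array([ 0.   , -0.001,  0.   ,  0.002, -0.001,  0.   ]), 'joint_torque': array([ -0.001, -54.463, -27.366,   0.064,   0.023,  -0.   ]), 'ee_pos': array([269.218, 563.43 , 221.914]), 'orientation': array([-0.694, -3.064,  0.002]), 'ft_force': array([-0.513,  0.262,  0.292]), 'moment': array([-0.022,  0.038, -0.   ]), 'grasp_force': 0.0, 'width': 87.94475868869489} 18.700000000000003
scene {'camera_matrix': [[451.91664950236344, 0.0, 322.6022497007434], [0.0, 451.91664950236344, 208.08383723890222], [0.0, 0.0, 1.0]], 'world_from_camera': array([[  -0.653,   -0.524,    0.547, 1210.464],
       [   0.757,   -0.434,    0.488,  589.752],
       [  -0.018,    0.733,    0.68 ,  932.215],
       [   0.   ,    0.   ,    0.   ,    1.   ]])}
top {'camera_matrix': [[386.3622849279275, 0.0, 321.57225568902396], [0.0, 386.3622849279275, 196.22701745159225], [0.0, 0.0, 1.0]], 'world_from_camera': array([[   0.007,    0.986,   -0.165,  405.511],
       [  -1.   ,    0.006,   -0.007,   -4.221],
       [  -0.006,    0.1
[... 587 characters left out ...]
([442.0, 238.0, 480.0, 256.0], 0.81), ([418.0, 258.0, 449.0, 294.0], 0.63)]
crank top [([192.0, 206.0, 210.0, 243.0], 0.9), ([141.0, 122.0, 195.0, 163.0], 0.73), ([179.0, 266.0, 216.0, 305.0], 0.68)]
crank_knob scene [([421.0, 258.0, 449.0, 291.0], 0.88), ([446.0, 236.0, 481.0, 257.0], 0.64)]
crank_knob top [([193.0, 203.0, 210.0, 243.0], 0.73), ([177.0, 269.0, 216.0, 304.0], 0.67)]
tray scene [([218.0, 150.0, 296.0, 198.0], 0.55), ([372.0, 286.0, 401.0, 328.0], 0.21)]
tray top [([416.0, 201.0, 494.0, 276.0], 0.62)]
louvres scene [([204.0, 196.0, 338.0, 311.0], 0.68)]
louvres top [([293.0, 70.0, 391.0, 216.0], 0.72), ([193.0, 206.0, 208.0, 245.0], 0.71)]
shaft_foot scene []
shaft_foot top []
```

View pics/top0.png

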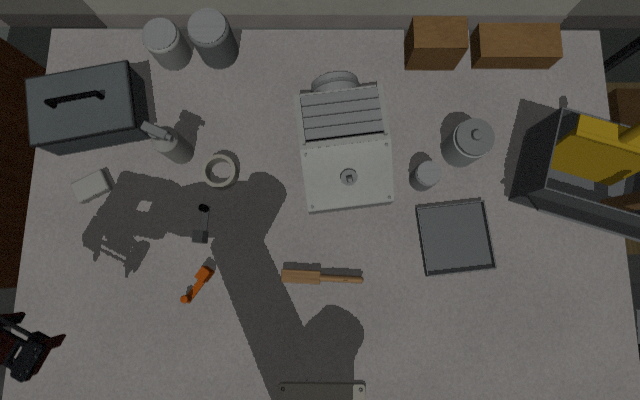

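View pics/scene0.png

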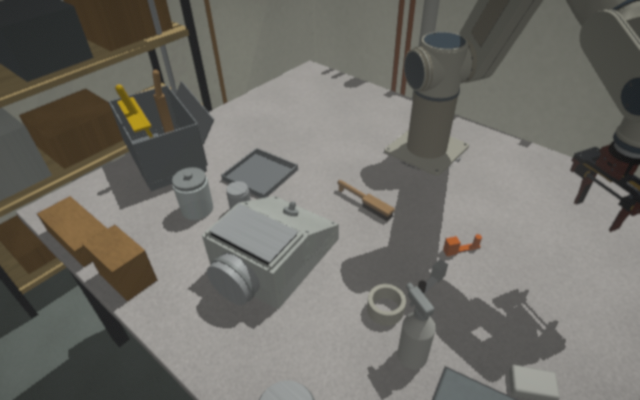

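The top view shows two crank shapes. The grey one has its black knob at (203,208) and its hub at (201,237). The orange one is at (198,283). The description fits the grey one, because it is metal with a black knob; the orange one is excluded. The vent's shaft is at (348,177), its front towards the robot, and the tray is at (455,237). I'll confirm in one enlarged crop.

Run:
```python
from h import *
np.set_printoptions(suppress=True,precision=1)
save('top','crop1.png',(170,60,410,310),2.4)
print('hub',onz('top',201,237,46),'knob',onz('top',203.5,208,42))
print('vent front edge',onz('top',306,212,60),onz('top',395,206,60),'shaft top',onz('top',348.5,177,129))
print('tray corners',[onz('top',u,v,22) for u,v in [(416,205),(484,199),(494,268),(427,275)]])
```

```text
hub [463.6 307.8  46. ] knob [538.4 306.9  42. ]
vent front edge [527.3  41.4  60. ] [ 543.9 -183.5   60. ] shaft top [603.1 -61.9 129. ]
tray corners [array([ 552.3, -245.7,   22. ]), array([ 569.4, -425. ,   22. ]), array([ 390.9, -439.3,   22. ]), array([ 372.1, -267.6,   22. ])]
```

View pics/crop1.png

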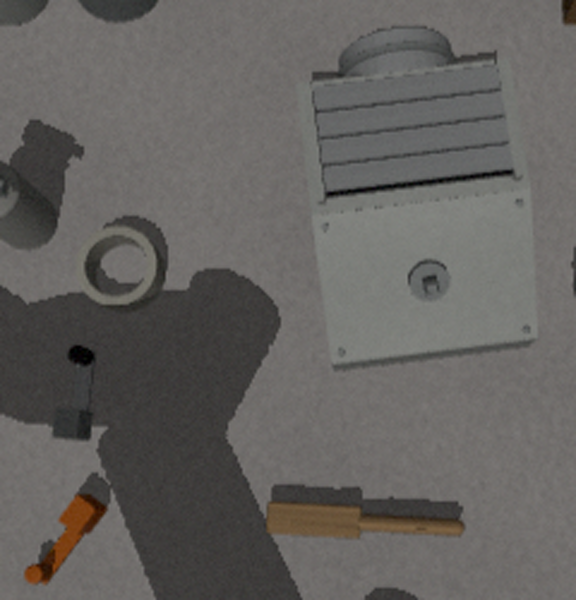

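The crop confirms it. The grey crank has its black knob at crop (81,355) and hub at (72,425); the orange crank at (65,535) is the decoy. The hub-to-knob distance measures 75 mm, as given. Next I work out a look pose above the crank.

Run:
```python
from h import *
def dn(psi): 
    c,s=np.cos(psi),np.sin(psi); y=[c,s,0];z=[0,0,-1];return R.from_matrix(np.array([np.cross(y,z),y,z]).T)
print(rel([485,308,190],dn(np.pi/2)))
```

```text
(array([-304.8, -138. ,   32.7]), array([ 0.   ,  0.   , -0.446]))
```

```bash
python3 -m creep '[{"translation":[-57,-26,6],"angular":[0,0,-0.15],"jaw":1},{"translation":[-114,-52,12],"angular":[0,0,-0.3],"jaw":1},{"translation":[-171,-77,18],"angular":[0,0,-0.446],"jaw":1},{"translation":[-228,-103,24],"angular":[0,0,-0.446],"jaw":1},{"translation":[-280,-126,30],"angular":[0,0,-0.446],"jaw":1},{"translation":[-305,-138,33],"angular":[0,0,-0.446],"jaw":1},{"translation":[-305,-138,33],"angular":[0,0,-0.446],"jaw":1},{"translation":[-305,-138,33],"angular":[0,0,-0.446],"jaw":1}]'
python3 - <<'E'
from h import *
np.set_printoptions(suppress=True,precision=3)
print(pose()[0]); T=np.array(ctrl.camera_info('wrist')['world_from_camera']);np.save('T1.npy',T);print(T)
im=np.array(ctrl.get_image('wrist'));cv2.imwrite('pics/w1.png',im[:,:,::-1])
for l in ['crank','crank_knob']: print(l,[(np.round(d['rect']).tolist(),round(d['score'],2)) for d in ctrl.look_for('wrist',l)[:4]])
print(proj('wrist',[[463.6,307.8,46],[538.4,307,42]],T))
E
```

```text
t: 1.9
ee_pos: [484.8, 308.4, 189.7]
orientation: [0.0, -3.141, -0.0]
ft_force: [-0.1, 1.0, -0.1]
width: 87.8
grasp_force: 0.0
[484.781 308.406 189.745]
[[ -0.001  -0.969  -0.246 419.422]
 [  1.     -0.     -0.002 310.428]
 [  0.001  -0.246   0.969 351.783]
 [  0.      0.      0.      1.   ]]
crank [([306.0, 143.0, 338.0, 257.0], 0.92), ([283.0, 0.0, 355.0, 79.0], 0.83)]
crank_knob [([280.0, 0.0, 355.0, 79.0], 0.8), ([307.0, 145.0, 341.0, 258.0], 0.76), ([1.0, 220.0, 64.0, 261.0], 0.21)]
[[310.04  163.614]
 [309.36  242.328]]
```

View pics/w1.png

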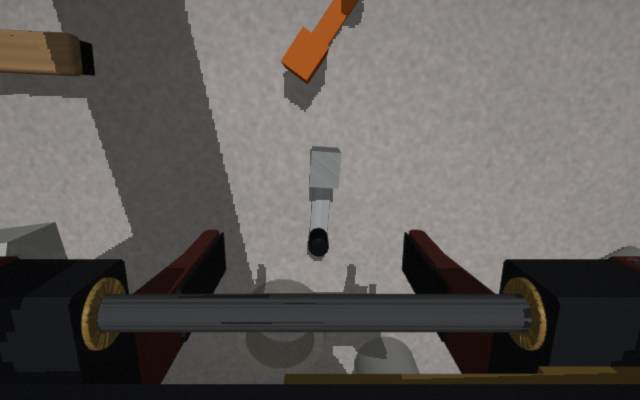

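The wrist view shows the grey crank with its hub top at about (325,170) and its black knob at (318,240). The orange one at (315,50) stays clear. I'll measure the crank's face.

Run:
```python
from h import *
im=cv2.imread('pics/w1.png')[135:265,285:365];cv2.imwrite('pics/w1c.png',cv2.resize(im,None,fx=4.5,fy=4.5,interpolation=cv2.INTER_CUBIC))
```

```text
(no output)
```

View pics/w1c.png

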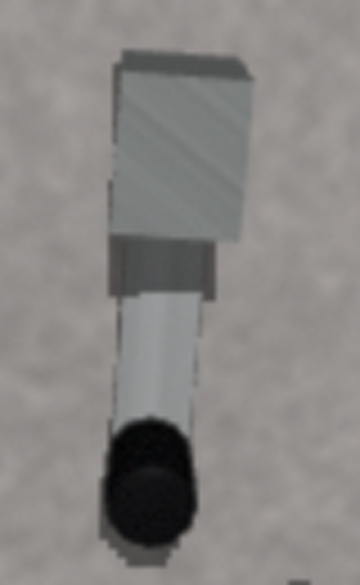

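The hub top corners in the crop are (122,71), (253,80), (240,241) and (110,234). The knob top is at (150,507).

```bash
cat >> h.py <<'E'
def dn(psi): 
    c,s=np.cos(psi),np.sin(psi); y=[c,s,0];z=[0,0,-1];return R.from_matrix(np.array([np.cross(y,z),y,z]).T)
E
python3 - <<'E'
from h import *
np.set_printoptions(suppress=True,precision=3)
T=np.load('T1.npy');f=lambda q,z:onz('wrist',q[0]/4.5+285,q[1]/4.5+135,z,T)
C=[f(q,46) for q in [(122,71),(253,80),(240,241),(110,234)]]
k=f((150,507),42);print(np.array(C),k)
c=np.mean(C,0);print('c',c,[np.linalg.norm(C[i]-C[(i+1)%4]) for i in range(4)],'knob d',np.linalg.norm((k-c)[:2]))
yaw=np.arctan2(*(k-c)[[1,0]]);a=C[3]-C[0];b=C[2]-C[1];d=C[1]-C[0];print(yaw,np.arctan2(a[1],a[0]),np.arctan2(b[1],b[0]),np.arctan2(d[1],d[0]))
for z in (70,10): print(rel([c[0],c[1],z],dn(yaw+np.pi/2)))
E
```

```text
[[452.414 309.615  46.   ]
 [454.129 334.897  46.   ]
 [485.91  332.962  46.   ]
 [484.506 307.234  46.   ]] [543.749 315.442  42.   ]
c [469.24  321.177  46.   ] [np.float64(25.339953767720797), np.float64(31.83966352105816), np.float64(25.766739704919495), np.float64(32.17983740798552)] knob d 74.72930912269553
-0.0768151041190372 -0.07405504154320744 -0.06078902316163119 1.5030802817981854
(array([ 15.2,  12.2, 119.8]), array([0.   , 0.   , 0.079]))
(array([ 15.2,  12.2, 179.8]), array([0.   , 0.   , 0.079]))
```

```bash
python3 -m creep '[{"translation":[8,6,40],"angular":[0,0,0.079],"jaw":1},{"translation":[15,12,90],"angular":[0,0,0.079],"jaw":1},{"translation":[15,12,130],"angular":[0,0,0.079],"jaw":1},{"translation":[15,12,160],"angular":[0,0,0.079],"jaw":1},{"translation":[15,12,178],"angular":[0,0,0.079],"jaw":1},{"translation":[15,12,178],"angular":[0,0,0.079],"jaw":1},{"translation":[15,12,178],"angular":[0,0,0.079],"jaw":0},{"translation":[15,12,178],"angular":[0,0,0.079],"jaw":0}]'
python3 -m creep '[{"translation":[0,0,0],"angular":[0,0,0],"jaw":0},{"translation":[0,0,0],"angular":[0,0,0],"jaw":0},{"translation":[0,0,0],"angular":[0,0,0],"jaw":0},{"translation":[0,0,0],"angular":[0,0,0],"jaw":0},{"translation":[0,0,-40],"angular":[0,0,0],"jaw":0},{"translation":[0,0,-90],"angular":[0,0,0],"jaw":0},{"translation":[0,0,-140],"angular":[0,0,0],"jaw":0},{"translation":[0,0,-140],"angular":[0,0,0],"jaw":0}]'
```

```text
t: 3.05
ee_pos: [470.9, 320.4, 12.9]
orientation: [0.124, 3.137, 0.002]
ft_force: [0.3, -0.3, -0.7]
width: 71.1
grasp_force: 0.0
t: 4.05
ee_pos: [472.2, 321.3, 155.2]
orientation: [0.123, 3.133, 0.006]
ft_force: [-0.0, 0.8, -2.4]
width: 25.5
grasp_force: 30.0
```

The grasp is good: width 25.5, and the weight shows. Next I turn the crank the short way and carry it toward the vent.

```bash
python3 -m creep '[{"translation":[-5,-10,-30],"angular":[0,0,0.18],"jaw":0},{"translation":[-10,-35,-60],"angular":[0,0,0.36],"jaw":0},{"translation":[-15,-70,-80],"angular":[0,0,0.54],"jaw":0},{"translation":[-20,-105,-80],"angular":[0,0,0.72],"jaw":0},{"translation":[-25,-140,-80],"angular":[0,0,0.9],"jaw":0},{"translation":[-30,-175,-80],"angular":[0,0,1.08],"jaw":0},{"translation":[-35,-205,-80],"angular":[0,0,1.26],"jaw":0},{"translation":[-38,-228,-80],"angular":[0,0,1.44],"jaw":0}]'
python3 - <<'E'
from h import *
print(ctrl.get_obs()['qpos'].round(2))
print(rel([500,-50,270],dn(-1.35)))
E
```

```text
t: 5.05
ee_pos: [489.0, 88.2, 229.7]
orientation: [-2.169, -2.27, 0.004]
ft_force: [0.1, 0.2, -1.6]
width: 26.1
grasp_force: 30.0
[ 0.15  0.23  1.9  -0.    1.02  0.11]
(array([-138.6,    4.6,  -40.2]), array([-0.002,  0.003,  1.395]))
```

```bash
python3 -m creep '[{"translation":[-20,1,-10],"angular":[0,0,0.18],"jaw":0},{"translation":[-40,2,-20],"angular":[0,0,0.36],"jaw":0},{"translation":[-60,3,-30],"angular":[0,0,0.54],"jaw":0},{"translation":[-80,4,-40],"angular":[0,0,0.72],"jaw":0},{"translation":[-100,5,-40],"angular":[0,0,0.9],"jaw":0},{"translation":[-120,5,-40],"angular":[0,0,1.08],"jaw":0},{"translation":[-139,5,-40],"angular":[0,0,1.26],"jaw":0},{"translation":[-139,5,-40],"angular":[0,0,1.4],"jaw":0}]'
cat >> h.py <<'E'
def vent_axes(yaw):
    ex=np.array([np.cos(yaw),np.sin(yaw),0]);ey=np.array([-np.sin(yaw),np.cos(yaw),0])
    n=-.5*ex+np.sqrt(.75)*np.array([0,0,1]); return ex,ey,n
def toolR(yaw,q):
    "tool z down the shaft, tool y = -vent y turned by q about the shaft"
    ex,ey,n=vent_axes(yaw); y=R.from_rotvec(q*n).apply(-ey); z=-n
    return R.from_matrix(np.array([np.cross(y,z),y,z]).T)
E
python3 - <<'E'
from h import *
print(ctrl.get_obs()['qpos'].round(2),pose()[0].round(1))
ex,ey,n=vent_axes(.074); Rm=toolR(.074,.15); foot=np.array([614,-56,110.4])
print(rel(foot+n*130-30*Rm.as_matrix()[:,0],Rm))
E
```

```text
t: 6.05
ee_pos: [501.4, -49.9, 269.6]
orientation: [-3.123, -0.339, 0.005]
ft_force: [-0.2, -0.6, -2.8]
width: 25.8
grasp_force: 30.0
[-0.12  0.19  1.85 -0.    1.11  1.23] [501.4 -49.9 269.6]
(array([18.5, 21.7, 61.4]), array([-0.077,  0.521, -0.008]))
```

```bash
python3 -m creep '[{"translation":[5,6,10],"angular":[-0.02,0.13,0],"jaw":0},{"translation":[9,11,20],"angular":[-0.04,0.26,0],"jaw":0},{"translation":[14,16,30],"angular":[-0.06,0.39,0],"jaw":0},{"translation":[18,22,45],"angular":[-0.077,0.521,-0.008],"jaw":0},{"translation":[18,22,61],"angular":[-0.077,0.521,-0.008],"jaw":0},{"translation":[18,22,61],"angular":[-0.077,0.521,-0.008],"jaw":0},{"translation":[18,22,61],"angular":[-0.077,0.521,-0.008],"jaw":0},{"translation":[18,22,61],"angular":[-0.077,0.521,-0.008],"jaw":0}]'
python3 - <<'E'
from h import *
np.set_printoptions(suppress=True,precision=3)
print(ctrl.get_obs()['qpos'].round(2))
T=np.array(ctrl.camera_info('wrist')['world_from_camera']);np.save('T2.npy',T)
im=np.array(ctrl.get_image('wrist'));cv2.imwrite('pics/w2.png',im[:,:,::-1])
for l in ['shaft','shaft_foot','vent']: print(l,[(np.round(d['rect']).tolist(),round(d['score'],2)) for d in ctrl.look_for('wrist',l)[:3]])
ex,ey,n=vent_axes(.074);foot=np.array([614,-56,110.4])
print(proj('wrist',[foot,foot+22*n],T).round(0))
E
```

```text
t: 7.05
ee_pos: [525.3, -66.4, 211.2]
orientation: [2.995, 0.348, 0.814]
ft_force: [-0.5, 0.2, -2.0]
width: 25.8
grasp_force: 30.0
[-0.24  0.14  2.19  0.49  0.34  0.67]
shaft [([314.0, 160.0, 331.0, 183.0], 0.55), ([281.0, 204.0, 343.0, 377.0], 0.32)]
shaft_foot [([315.0, 162.0, 331.0, 182.0], 0.6)]
vent [([189.0, 0.0, 463.0, 257.0], 0.85)]
[[317. 163.]
 [317. 167.]]
```

View pics/w2.png

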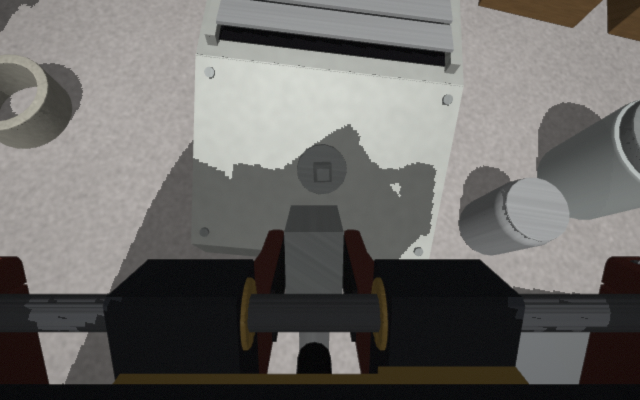

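The wrist view shows the shaft's shoulder at about (322,168) and its square end at (322,172). The crank hub sits at (314,235), short of it. I'll enlarge the shaft with a contrast stretch.

Run:
```python
from h import *
im=cv2.imread('pics/w2.png')
a=im[135:265,180:470]; b=im[138:200,290:356]
b=np.clip((b.astype(float)-40)*1.9,0,255).astype(np.uint8)
b=cv2.resize(b,None,fx=9,fy=9,interpolation=cv2.INTER_CUBIC)
cv2.imwrite('pics/w2c.png',b)
```

```text
(no output)
```

View pics/w2c.png

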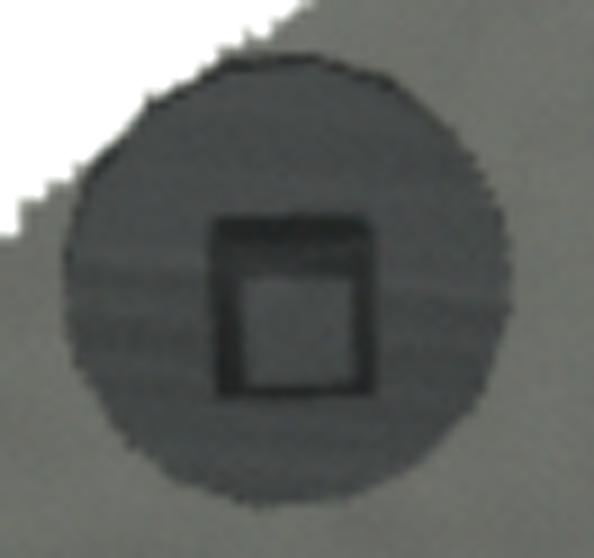

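Run:
```python
from h import *
np.set_printoptions(suppress=True,precision=2)
T=np.load('T2.npy');p0,R0=pose()
f=lambda u,v,z:onz('wrist',u,v,z,T)
tip=f(298/9+290,332/9+138,129.45);print('tip',tip)
a,b=f(196,55,140),f(462,87,140);print('ridge',a,b,np.linalg.norm(a-b),'yaw',np.arctan2(*(a-b)[[1,0]])-np.pi/2)
a,b=f(192,244,60),f(430,262,60);print('front',a,b,np.linalg.norm(a-b),'yaw',np.arctan2(*(a-b)[[1,0]])-np.pi/2)
for yaw in (.06,.074,.09):
    ex,ey,n=vent_axes(yaw);foot=tip-22*n
    # shaft top-face edge directions in the slope plane
    def pl(u,v,h):
        o,d=ray('wrist',u/9+290,v/9+138,T);c=foot+h*n;return o+d*((c-o)@n)/(d@n)
    q=[pl(*c,22) for c in [(243,277),(352,275),(355,388),(243,389)]]
    ux=n*.5; up=np.cross(ey,n)  # upslope
    def ang(v): return np.arctan2(v@ey,v@up)
    e=[q[i]-q[(i+1)%4] for i in range(4)]
    print(yaw,'foot',foot,'sizes',[round(float(np.linalg.norm(x)),1) for x in e],'edge angles',[round(float(ang(x)),3) for x in e])
    s=[pl(*c,0) for c in [(65,285),(512,285),(288,507)]]
    print('shoulder',[round(float((x-foot)@ey),1) for x in s],[round(float((x-foot)@up),1) for x in s])
M=R0.as_matrix();print('tool y,x angles',np.arctan2(M[:,1]@ey,M[:,1]@up),np.arctan2(M[:,0]@ey,M[:,0]@up))
print('hub edge pred',proj('wrist',[p0+M@[16,13,12],p0+M@[16,-13,12]],T))
```

```text
tip [597.77 -62.72 129.45]
ridge [668.99  57.13 140.  ] [ 696.72 -159.11  140.  ] 218.01512031250712 yaw 0.12754098978897188
front [530.65  38.12  60.  ] [ 562.79 -180.33   60.  ] 220.80372059177517 yaw 0.14608955532759316
0.06 foot [608.75 -62.06 110.4 ] sizes [9.3, 9.8, 9.7, 9.8] edge angles [1.76, 0.206, -1.391, -2.97]
shoulder [21.1, -19.8, -3.0] [-3.0, 4.1, -20.3]
0.074 foot [608.74 -61.91 110.4 ] sizes [9.3, 9.8, 9.7, 9.8] edge angles [1.746, 0.194, -1.404, -2.983]
shoulder [20.9, -20.0, -2.9] [-2.7, 3.8, -20.3]
0.09 foot [608.72 -61.73 110.4 ] sizes [9.3, 9.8, 9.7, 9.8] edge angles [1.731, 0.18, -1.42, -2.996]
shoulder [20.8, -20.2, -2.8] [-2.4, 3.5, -20.3]
tool y,x angles -1.4281045089699875 0.14270866092653248
hub edge pred [[342.4  217.2 ]
 [291.89 217.18]]
```

Run:
```python
from h import *
np.set_printoptions(suppress=True,precision=1,linewidth=150)
T=np.load('T2.npy');p0,R0=pose();M=R0.as_matrix()
g=cv2.cvtColor(cv2.imread('pics/w2.png'),cv2.COLOR_BGR2GRAY).astype(float)
c=g[195:295,305:325].mean(1);d=np.diff(c);print([(195+i,round(c[i]),round(c[i+1])) for i in range(len(d)) if abs(d[i])>6])
for r in (208,212,228,234,238): 
    e=np.diff(g[r,275:355]);print(r,[(275+i,round(e[i])) for i in range(len(e)) if abs(e[i])>10])
for nm,P in [('bottom',[16,13,12]),('b-',[16,-13,12]),('top',[16,13,-34]),('t-',[16,-13,-34]),('dz5',[16,0,17]),('0',[16,0,12]),('dx5',[21,0,12]),('top',[16,0,-34]),('topdx5',[21,0,-34]),('tcp',[0,0,0])]:
    print(nm,proj('wrist',p0+M@np.array(P,float),T)[0])
```

```text
[(204, 94, 73), (205, 73, 61), (231, 61, 74), (292, 76, 64), (293, 64, 36)]
208 [(289, -27), (337, 27)]
212 [(288, -26), (338, 28)]
228 [(284, -26), (341, 12), (342, 23)]
234 [(283, 42), (343, -38), (344, -13)]
238 [(283, 35), (284, 17), (342, -25), (343, -27)]
bottom [342.4 217.2]
b- [291.9 217.2]
top [351.7 251.8]
t- [284.7 251.7]
dz5 [317.1 214.4]
0 [317.1 217.2]
dx5 [317.2 207.8]
top [318.2 251.7]
topdx5 [318.2 239.6]
tcp [317.3 255.4]
```

Run:
```python
from h import *
from scipy.optimize import least_squares
np.set_printoptions(suppress=True,precision=2,linewidth=150)
T=np.load('T2.npy');p0,R0=pose();M=R0.as_matrix()
obs=np.array([[337.8,205.3],[289.3,205.3],[343.7,231.5],[283.4,231.5]])
P=np.array([[16,13,0],[16,-13,0],[16,13,-46],[16,-13,-46]],float)
def res(v,full=False):
    Q=R.from_rotvec([0,v[3],0]).apply(P)+[v[0],v[1],12+v[2]]
    return (proj('wrist',p0+Q@M.T,T)-obs).ravel()
s=least_squares(res,[0,0,0,0]);print(s.x,s.fun)
s=least_squares(lambda v:res([*v,0]),[0,0,0]);print(s.x,s.fun)
```

```text
[ 2.51 -1.83 14.08 -0.02] [-0.67 -0.    0.79 -0.02  0.38  0.02 -0.47 -0.01]
[ 2.46 -1.84 15.99] [-0.86 -0.68  0.98 -0.7   0.02  0.55 -0.11  0.52]
```

The measured hub hangs about 15 mm further out of the fingers than at the shelf, because the fingers closed while lifting. I use the hub-to-shaft offset as seen in the same image to set the pre-fit pose.

```bash
cat >> h.py <<'E'
YAW=.138
FOOT=np.array([608.7,-61.3,110.4])
def crank_to(h,q,off,yaw=YAW,foot=FOOT):
    "TCP pose so that the crank origin (off in the tool frame) is h up the shaft"
    n=vent_axes(yaw)[2];Rm=toolR(yaw,q);return rel(foot+h*n-Rm.apply(off),Rm)
E
python3 - <<'E'
from h import *
T=np.load('T2.npy')
ex,ey,n=vent_axes(YAW);tip=np.array([597.77,-62.72,129.45]);foot=tip-22*n;print(foot);up=np.cross(ey,n)
def pl(u,v,h):
    o,d=ray('wrist',u/9+290,v/9+138,T);c=foot+h*n;return o+d*((c-o)@n)/(d@n)
q=[pl(*c,22) for c in [(243,277),(352,275),(355,388),(243,389)]]
A=[(np.arctan2((q[i]-q[(i+1)%4])@ey,(q[i]-q[(i+1)%4])@up)+np.pi/4)%(np.pi/2)-np.pi/4 for i in range(4)];print(np.round(A,3),np.mean(A))
off=[2.5,-1.8,27]
for h in (32,10): print(h,crank_to(h,np.mean(A),off,foot=foot))
E
```

```text
[608.66542412 -61.20681355 110.39744112]
[0.115 0.139 0.105 0.104] 0.11558741432724776
32 (array([18.8,  8.4, 70.3]), array([ 0.029,  0.   , -0.014]))
10 (array([18.8,  7.7, 92.3]), array([ 0.029,  0.   , -0.014]))
```

```bash
python3 -m creep '[{"translation":[10,5,15],"angular":[0.029,0,-0.014],"jaw":0},{"translation":[18.8,8.4,30],"angular":[0.029,0,-0.014],"jaw":0},{"translation":[18.8,8.4,45],"angular":[0.029,0,-0.014],"jaw":0},{"translation":[18.8,8.4,60],"angular":[0.029,0,-0.014],"jaw":0},{"translation":[18.8,8.4,70],"angular":[0.029,0,-0.014],"jaw":0},{"translation":[18.8,8.4,70],"angular":[0.029,0,-0.014],"jaw":0},{"translation":[18.8,8.4,70],"angular":[0.029,0,-0.014],"jaw":0},{"translation":[18.8,8.4,70],"angular":[0.029,0,-0.014],"jaw":0}]'
python3 - <<'E'
from h import *
save('wrist','w3.png',(250,130,390,270),4)
print(crank_to(0,.116,[2.5,-1.8,27]),ctrl.get_obs()['ft_force'].round(1))
E
```

```text
t: 8.25
ee_pos: [577.4, -67.8, 160.7]
orientation: [-3.005, -0.382, -0.812]
ft_force: [-0.1, -0.4, -2.1]
width: 25.9
grasp_force: 30.0
(array([ 0.2, -0. , 32.5]), array([ 0.001,  0.   , -0.001])) [-0.1 -0.  -2.7]
```

View pics/w3.png

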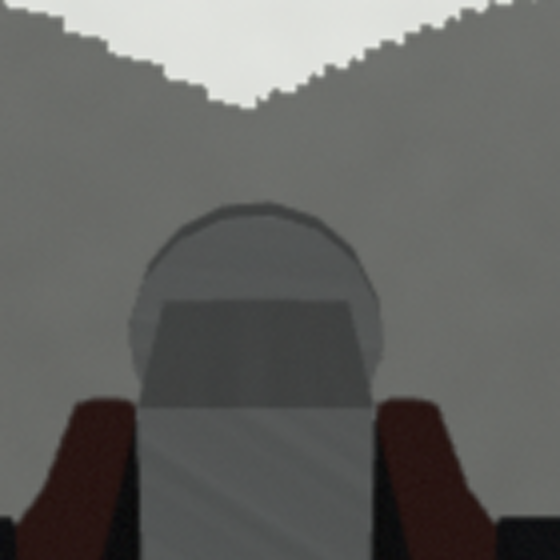

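The crop shows the hub's lower edge centred at column 256 over the shoulder, whose disc is centred at column 257, so it is aligned. I lower it in two steps.

```bash
python3 -m creep '[{"translation":[0,0,5],"angular":[0,0,0],"jaw":0},{"translation":[0,0,10],"angular":[0,0,0],"jaw":0},{"translation":[0,0,13],"angular":[0,0,0],"jaw":0},{"translation":[0,0,16],"angular":[0,0,0],"jaw":0},{"translation":[0,0,18],"angular":[0,0,0],"jaw":0},{"translation":[0,0,20],"angular":[0,0,0],"jaw":0},{"translation":[0,0,22],"angular":[0,0,0],"jaw":0},{"translation":[0,0,22],"angular":[0,0,0],"jaw":0}]'
python3 - <<'E'
from h import *
o=ctrl.get_obs();print(pose()[1].inv().apply(o['ft_force']).round(1),crank_to(0,.116,[2.5,-1.8,27]))
E
```

```text
t: 9.3
ee_pos: [588.9, -66.3, 141.4]
orientation: [-3.005, -0.382, -0.812]
ft_force: [5.6, 1.5, -0.6]
width: 25.8
grasp_force: 30.0
[ 4.8 -0.2  3.4] (array([-0.2, -0.2, 10. ]), array([ 0.001, -0.   , -0.001]))
```

```bash
python3 -m creep '[{"translation":[0.7,0,1],"angular":[0,0,0],"jaw":0},{"translation":[0.8,0,3],"angular":[0,0,0],"jaw":0},{"translation":[0.8,0,5],"angular":[0,0,0],"jaw":0},{"translation":[0.8,0,7],"angular":[0,0,0],"jaw":0},{"translation":[0.8,0,8],"angular":[0,0,0],"jaw":0},{"translation":[0.8,0,9],"angular":[0,0,0],"jaw":0},{"translation":[0.8,0,10],"angular":[0,0,0],"jaw":0},{"translation":[0.8,0,10],"angular":[0,0,0],"jaw":0}]'
python3 - <<'E'
from h import *
o=ctrl.get_obs();print(pose()[1].inv().apply(o['ft_force']).round(1),crank_to(0,.116,[2.5,-1.8,27]))
E
```

```text
t: 10.3
ee_pos: [593.0, -65.3, 134.6]
orientation: [-3.005, -0.382, -0.813]
ft_force: [-19.3, -1.0, 31.8]
width: 25.9
grasp_force: 30.0
[ -0.6  -1.7 -37.2] (array([-0.4,  0.2,  2. ]), array([ 0.   , -0.001, -0.001]))
```

It stopped on an axial 37 N with no side force, so it is seated. I regrip 12 mm lower for a full hold on the hub.

```bash
python3 -m creep '[{"translation":[0,0,-2],"angular":[0,0,0],"jaw":0.5},{"translation":[0,0,-2],"angular":[0,0,0],"jaw":0.5},{"translation":[0,0,-2],"angular":[0,0,0],"jaw":0.5},{"translation":[0,0,3],"angular":[0,0,0],"jaw":0.5},{"translation":[0,0,7],"angular":[0,0,0],"jaw":0.5},{"translation":[0,0,10],"angular":[0,0,0],"jaw":0.5},{"translation":[0,0,10],"angular":[0,0,0],"jaw":0.5},{"translation":[0,0,10],"angular":[0,0,0],"jaw":0.5}]'
python3 - <<'E'
from h import *
o=ctrl.get_obs();print(pose()[1].inv().apply(o['ft_force']).round(1),o['moment'].round(2),o['qpos'].round(2))
save('wrist','w4.png',(200,60,430,290),2.6)
E
```

```text
t: 11.3
ee_pos: [598.8, -64.6, 124.1]
orientation: [-3.005, -0.382, -0.81]
ft_force: [0.7, 0.6, 0.6]
width: 43.7
grasp_force: 0.0
[ 1.  -0.3 -0.1] [-0.09  0.31 -0.03] [-0.22  0.41  2.09  0.89  0.23  0.27]
```

View pics/w4.png

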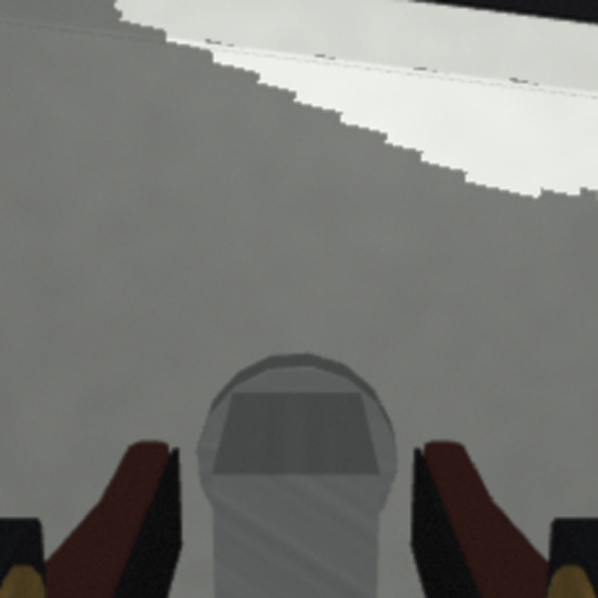

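The hub sits on the shoulder: the rim shows at row 366, the hub edge at 393, giving a gap of about 5.7 mm against an expected 5. I close and start turning.

```bash
python3 -m creep '[{"translation":[0,0,0],"angular":[0,0,0],"jaw":0},{"translation":[0,0,0],"angular":[0,0,0],"jaw":0},{"translation":[0,0,0],"angular":[0,0,0],"jaw":0},{"translation":[0,0,0],"angular":[0,0,0],"jaw":0},{"translation":[0,0.2,0],"angular":[0,0,-0.12],"jaw":0},{"translation":[0,0.4,0],"angular":[0,0,-0.25],"jaw":0},{"translation":[0.1,0.6,0],"angular":[0,0,-0.38],"jaw":0},{"translation":[0.2,0.8,0],"angular":[0,0,-0.5],"jaw":0}]'
python3 - <<'E'
from h import *
o=ctrl.get_obs();i=pose()[1].inv();print(i.apply(o['ft_force']).round(1),i.apply(o['moment']).round(2),o['qpos'].round(2),crank_to(0,1.4,[1.7,0,15]))
E
```

```text
t: 12.35
ee_pos: [599.4, -64.8, 124.7]
orientation: [2.715, 1.08, 0.76]
ft_force: [-1.1, 4.8, 2.6]
width: 25.7
grasp_force: 30.0
[ 3.6 -3.5 -2.5] [0.55 0.35 0.2 ] [-0.22  0.41  2.09  0.89  0.23 -0.23] (array([1. , 0.2, 2.2]), array([-0.001, -0.001, -0.781]))
```

```bash
python3 -m creep '[{"translation":[0,0.2,0],"angular":[0,0,-0.13],"jaw":0},{"translation":[0,0.4,0],"angular":[0,0,-0.26],"jaw":0},{"translation":[0.1,0.6,0],"angular":[0,0,-0.39],"jaw":0},{"translation":[0.2,0.8,0],"angular":[0,0,-0.52],"jaw":0},{"translation":[0.3,1,0],"angular":[0,0,-0.64],"jaw":0},{"translation":[0.5,1.2,0],"angular":[0,0,-0.74],"jaw":0},{"translation":[0.5,1.2,0],"angular":[0,0,-0.82],"jaw":0},{"translation":[0.5,1.2,0],"angular":[0,0,-0.82],"jaw":0}]'
python3 - <<'E'
from h import *
o=ctrl.get_obs();i=pose()[1].inv();print(i.apply(o['ft_force']).round(1),i.apply(o['moment']).round(2),o['qpos'].round(2),crank_to(0,1.4,[1.7,0,15]))
E
```

```text
t: 13.35
ee_pos: [599.5, -64.8, 124.8]
orientation: [1.954, 1.961, 0.591]
ft_force: [-3.0, 3.8, 4.0]
width: 26.0
grasp_force: 30.0
[ 4.1 -0.7 -4.7] [ 0.29  0.74 -0.04] [-0.22  0.41  2.09  0.88  0.23 -1.04] (array([0.6, 0.7, 2.2]), array([-0.002, -0.002,  0.036]))
```

```bash
python3 -m creep '[{"translation":[0,0,0],"angular":[0,0,-0.04],"jaw":0},{"translation":[0,0,0],"angular":[0,0,-0.08],"jaw":0},{"translation":[0,0,0],"angular":[0,0,-0.12],"jaw":0},{"translation":[0,0,0],"angular":[0,0,-0.15],"jaw":0},{"translation":[0,0,0],"angular":[0,0,-0.18],"jaw":0},{"translation":[0,0,0],"angular":[0,0,-0.2],"jaw":0},{"translation":[0,0,0],"angular":[0,0,-0.2],"jaw":0},{"translation":[0,0,0],"angular":[0,0,-0.2],"jaw":0}]'
python3 - <<'E'
from h import *
o=ctrl.get_obs();i=pose()[1].inv();print(i.apply(o['ft_force']).round(1),i.apply(o['moment']).round(2),o['qpos'].round(2),crank_to(0,1.4,[1.7,0,15]))
E
```

```text
t: 14.35
ee_pos: [599.5, -64.8, 124.8]
orientation: [1.733, 2.12, 0.539]
ft_force: [-2.1, 3.5, 5.0]
width: 25.9
grasp_force: 30.1
[ 3.7  1.3 -5.1] [0.12 0.9  0.63] [-0.22  0.41  2.09  0.88  0.23 -1.24] (array([0.4, 0.8, 2.2]), array([-0.002, -0.002,  0.233]))
```

```bash
python3 -m creep '[{"translation":[0,0,0],"angular":[0,0,-0.03],"jaw":0},{"translation":[0,0,0],"angular":[0,0,-0.06],"jaw":0},{"translation":[0,0,0],"angular":[0,0,-0.08],"jaw":0},{"translation":[0,0,0],"angular":[0,0,-0.08],"jaw":0},{"translation":[0,0,0],"angular":[0,0,-0.08],"jaw":0},{"translation":[0,0,0],"angular":[0,0,-0.08],"jaw":0},{"translation":[0,0,0],"angular":[0,0,-0.08],"jaw":0},{"translation":[0,0,0],"angular":[0,0,-0.08],"jaw":0}]'
python3 - <<'E'
from h import *
o=ctrl.get_obs();i=pose()[1].inv();print(i.apply(o['ft_force']).round(1),i.apply(o['moment']).round(2),o['qpos'].round(2),crank_to(0,1.4,[1.7,0,15]))
save('top','t2.png',(285,55,410,225),3.4)
E
```

```text
t: 15.35
ee_pos: [599.6, -65.1, 124.8]
orientation: [1.64, 2.179, 0.516]
ft_force: [-3.3, 4.4, 4.3]
width: 26.5
grasp_force: 30.5
[ 4.8  0.5 -5. ] [0.19 0.75 0.89] [-0.22  0.41  2.09  0.88  0.23 -1.32] (array([0.7, 0.9, 2.2]), array([-0.001, -0.002,  0.313]))
```

View pics/t2.png

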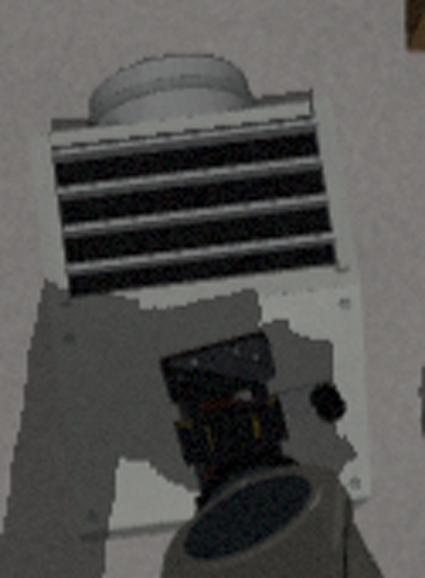

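Top view: the four blades now stand on edge (dark gaps at rows 165–285). The moment has risen to 0.9 N m, so the shaft is at its stop. I unwind into the play, then lift off along the shaft.

```bash
python3 -m creep '[{"translation":[0,0,0],"angular":[0,0,0.1],"jaw":0},{"translation":[0,0,0],"angular":[0,0,0.22],"jaw":0},{"translation":[0,0,0],"angular":[0,0,0.22],"jaw":0},{"translation":[0,0,-5],"angular":[0,0,0.22],"jaw":0},{"translation":[0,0,-12],"angular":[0,0,0.22],"jaw":0},{"translation":[0,0,-20],"angular":[0,0,0.22],"jaw":0},{"translation":[0,0,-35],"angular":[0,0,0.22],"jaw":0},{"translation":[0,0,-60],"angular":[0,0,0.22],"jaw":0}]'
python3 - <<'E'
from h import *
o=ctrl.get_obs();print(o['qpos'].round(2),o['ft_force'].round(1))
p,Rr=pose();print(Rr.as_matrix().round(3))
a=rel([p[0]-40,p[1]-30,260],dn(.11));print(a)
E
```

```text
t: 16.4
ee_pos: [570.1, -70.7, 177.3]
orientation: [1.888, 2.008, 0.572]
ft_force: [0.5, -0.1, -1.4]
width: 26.0
grasp_force: 29.8
[-0.24  0.28  2.12  0.64  0.31 -0.87] [ 0.5 -0.1 -1.4]
[[-0.071  0.866  0.495]
 [ 0.997  0.044  0.067]
 [ 0.037  0.498 -0.867]]
(array([-24. ,   5.2, -93.5]), array([ 0.522, -0.026, -0.047]))
```

```bash
python3 -m creep '[{"translation":[0,0,-35],"angular":[0,0,0],"jaw":0},{"translation":[0,0,-60],"angular":[0.1,0,-0.01],"jaw":0},{"translation":[-8,2,-80],"angular":[0.26,-0.01,-0.02],"jaw":0},{"translation":[-16,5,-93],"angular":[0.42,-0.02,-0.04],"jaw":0},{"translation":[-24,5,-93],"angular":[0.522,-0.026,-0.047],"jaw":0},{"translation":[-24,5,-93],"angular":[0.522,-0.026,-0.047],"jaw":0},{"translation":[-24,5,-93],"angular":[0.522,-0.026,-0.047],"jaw":0},{"translation":[-24,5,-93],"angular":[0.522,-0.026,-0.047],"jaw":0}]'
python3 - <<'E'
from h import *
o=ctrl.get_obs();print(o['qpos'].round(2),o['ft_force'].round(1))
ctrl.get_image('top')
for c in ('top','wrist'):
    ctrl.get_image(c)
    for l in ('louvres','vent','tray'): print(c,l,[(np.round(d['rect']).tolist(),round(d['score'],2)) for d in ctrl.look_for(c,l)[:2]])
print(rel([467.3,-309.6,120],dn(.11)))
E
```

```text
t: 17.4
ee_pos: [529.5, -100.0, 258.8]
orientation: [-2.096, -2.34, -0.002]
ft_force: [0.4, -0.1, -0.8]
width: 25.6
grasp_force: 29.8
[-0.21  0.25  1.79  0.    1.1  -0.32] [ 0.4 -0.1 -0.8]
top louvres [([293.0, 71.0, 387.0, 216.0], 0.55)]
top vent [([292.0, 71.0, 386.0, 214.0], 0.78)]
top tray [([415.0, 201.0, 494.0, 275.0], 0.84), ([202.0, 153.0, 239.0, 191.0], 0.46)]
wrist louvres [([327.0, 4.0, 638.0, 283.0], 0.98)]
wrist vent [([326.0, 6.0, 640.0, 283.0], 0.62)]
wrist tray [([269.0, 333.0, 297.0, 374.0], 0.57)]
(array([-201.4,  -86. ,  138.8]), array([ 0.   , -0.001,  0.   ]))
```

```bash
python3 -m creep '[{"translation":[-40,-20,0],"angular":[0,0,0],"jaw":0},{"translation":[-90,-40,0],"angular":[0,0,0],"jaw":0},{"translation":[-140,-60,20],"angular":[0,0,0],"jaw":0},{"translation":[-180,-78,50],"angular":[0,0,0],"jaw":0},{"translation":[-201,-86,90],"angular":[0,0,0],"jaw":0},{"translation":[-201,-86,130],"angular":[0,0,0],"jaw":0},{"translation":[-201,-86,139],"angular":[0,0,0],"jaw":0},{"translation":[-201,-86,139],"angular":[0,0,0],"jaw":0}]'
python3 - <<'E'
from h import *
o=ctrl.get_obs();print(o['qpos'].round(2),o['ft_force'].round(1))
T=np.array(ctrl.camera_info('wrist')['world_from_camera'])
im=np.array(ctrl.get_image('wrist'));cv2.imwrite('pics/w5.png',im[:,:,::-1])
for l in ('tray','crank','crank_knob'): print(l,[(np.round(d['rect']).tolist(),round(d['score'],2)) for d in ctrl.look_for('wrist',l)[:2]])
c=np.array([471.2,-344.4,22]);a=.11
print('predicted tray rim',[proj('wrist',c+R.from_rotvec([0,0,a]).apply([90*i,90*j,0]),T)[0].round(0) for i in(-1,1) for j in(-1,1)])
E
```

```text
t: 18.85
ee_pos: [467.4, -309.0, 119.9]
orientation: [-2.094, -2.34, -0.001]
ft_force: [-0.4, -0.1, -1.8]
width: 26.1
grasp_force: 29.8
[-0.61  0.47  1.84  0.    0.83 -0.72] [-0.4 -0.1 -1.8]
tray [([188.0, 131.0, 430.0, 347.0], 0.82)]
crank [([279.0, 208.0, 343.0, 374.0], 0.91)]
crank_knob [([280.0, 210.0, 344.0, 375.0], 0.7)]
predicted tray rim [array([206., 347.]), array([187., 132.]), array([417., 347.]), array([435., 132.])]
```

The predicted rim matches the detected tray (188–430 against 187–435), so I lower the crank.

```bash
python3 -m creep '[{"translation":[0,0,30],"angular":[0,0,0],"jaw":0},{"translation":[0,0,60],"angular":[0,0,0],"jaw":0},{"translation":[0,0,80],"angular":[0,0,0],"jaw":0},{"translation":[0,0,90],"angular":[0,0,0],"jaw":0},{"translation":[0,0,94],"angular":[0,0,0],"jaw":0},{"translation":[0,0,96],"angular":[0,0,0],"jaw":0},{"translation":[0,0,97],"angular":[0,0,0],"jaw":0},{"translation":[0,0,97],"angular":[0,0,0],"jaw":0}]'
```

```text
t: 20.05
ee_pos: [467.4, -309.3, 23.2]
orientation: [2.096, 2.34, 0.001]
ft_force: [0.0, 0.2, -2.0]
width: 25.9
grasp_force: 29.8
```

```bash
python3 -m creep '[{"translation":[0,0,1],"angular":[0,0,0],"jaw":0},{"translation":[0,0,1.5],"angular":[0,0,0],"jaw":0},{"translation":[0,0,2],"angular":[0,0,0],"jaw":0},{"translation":[0,0,2.5],"angular":[0,0,0],"jaw":0},{"translation":[0,0,3],"angular":[0,0,0],"jaw":0},{"translation":[0,0,3],"angular":[0,0,0],"jaw":0},{"translation":[0,0,3],"angular":[0,0,0],"jaw":0},{"translation":[0,0,3],"angular":[0,0,0],"jaw":0}]'
```

```text
t: 21.05
ee_pos: [467.2, -309.0, 20.5]
orientation: [-2.095, -2.34, -0.001]
ft_force: [-1.3, 1.8, 6.6]
width: 25.7
grasp_force: 29.8
```

Contact felt, so I release and retreat.

```bash
python3 -m creep '[{"translation":[0,0,0],"angular":[0,0,0],"jaw":0.7},{"translation":[0,0,0],"angular":[0,0,0],"jaw":0.7},{"translation":[0,0,0],"angular":[0,0,0],"jaw":0.7},{"translation":[0,0,0],"angular":[0,0,0],"jaw":0.7},{"translation":[0,0,0],"angular":[0,0,0],"jaw":0.7},{"translation":[0,0,-20],"angular":[0,0,0],"jaw":0.7},{"translation":[0,0,-60],"angular":[0,0,0],"jaw":0.7},{"translation":[0,0,-110],"angular":[0,0,0],"jaw":0.7}]'
python3 -m creep '[{"translation":[0,0,-50],"angular":[0,0,0],"jaw":0.7},{"translation":[0,0,-100],"angular":[0,0,0],"jaw":0.7},{"translation":[50,0,-110],"angular":[0,0,0],"jaw":0.7},{"translation":[110,0,-110],"angular":[0,0,0],"jaw":0.7},{"translation":[170,0,-110],"angular":[0,0,0],"jaw":0.7},{"translation":[220,0,-110],"angular":[0,0,0],"jaw":0.7},{"translation":[220,0,-110],"angular":[0,0,0],"jaw":0.7},{"translation":[220,0,-110],"angular":[0,0,0],"jaw":0.7}]'
python3 - <<'E'
from h import *
for c in ('top','scene'):
    im=np.array(ctrl.get_image(c))
    for l in ('crank','crank_knob','vent'): print(c,l,[(np.round(d['rect']).tolist(),round(d['score'],2)) for d in ctrl.look_for(c,l)[:3]])
h=np.array([.11,-.994,0]);o=np.array([467.3,-309.3,4])
print('expect hub top, knob top, top:',proj('top',[o+[0,0,46],o+75*h+[0,0,42]]).round(0),'scene',proj('scene',[o+[0,0,46],o+75*h+[0,0,42]]).round(0))
im=np.array(ctrl.get_image('top'))
for p in proj('top',[o+[0,0,46],o+75*h+[0,0,42]]).round().astype(int): print(im[p[1]-1:p[1]+2,p[0]-1:p[0]+2].mean((0,1)).round())
print('floor',im[255:262,455:465].mean((0,1)).round())
# louvres: dark gaps on a column over the blades
print('column 340',im[80:145,340].mean(1).round().astype(int).tolist())
E
```

```text
t: 22.05
ee_pos: [466.7, -308.9, 131.5]
orientation: [-2.095, -2.339, -0.001]
ft_force: [0.9, 0.4, 0.1]
width: 61.7
grasp_force: 0.0
t: 23.05
ee_pos: [443.4, -91.0, 241.0]
orientation: [2.094, 2.34, 0.002]
ft_force: [-0.2, 0.3, 0.5]
width: 61.3
grasp_force: 0.0
top crank [([178.0, 266.0, 215.0, 307.0], 0.64), ([458.0, 231.0, 476.0, 243.0], 0.47), ([346.0, 174.0, 353.0, 182.0], 0.46)]
top crank_knob [([178.0, 266.0, 214.0, 303.0], 0.74), ([457.0, 232.0, 476.0, 240.0], 0.42)]
top vent [([291.0, 71.0, 395.0, 213.0], 0.59)]
scene crank [([249.0, 158.0, 274.0, 182.0], 0.72), ([444.0, 234.0, 481.0, 256.0], 0.62)]
scene crank_knob [([251.0, 157.0, 276.0, 180.0], 0.86), ([445.0, 237.0, 481.0, 254.0], 0.66)]
scene vent [([202.0, 197.0, 341.0, 310.0], 0.67), ([336.0, 179.0, 398.0, 221.0], 0.16)]
expect hub top, knob top, top: [[445. 237.]
 [474. 234.]] scene [[266. 166.]
 [249. 160.]]
[90. 89. 82.]
[12. 11. 14.]
floor [84. 86. 85.]
column 340 [85, 108, 110, 110, 108, 109, 110, 110, 106, 102, 126, 125, 111, 52, 88, 111, 64, 55, 22, 18, 17, 7, 6, 21, 21, 71, 114, 75, 55, 38, 2, 15, 12, 23, 3, 13, 39, 82, 101, 55, 43, 15, 18, 21, 18, 7, 16, 2, 70, 118, 76, 51, 3, 0, 15, 6, 8, 35, 90, 123, 120, 124, 124, 121, 123]
```

```bash
python3 -c "
from workcell import ctrl
print(ctrl.close_job())"
```

```text
the job is handed in; nothing more can be done
None
```

I turned the shaft to its stop with the grey crank (the louvres stand open on edge), then laid the crank in the tray knob up and handed the job in at about 23 s; no verdict came back, and I did not re-measure the shaft angle after lifting the crank off.

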